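# Cover the chocolates at closing time

## Task

Cover the chocolates for the night: with the fingertips push the lid of the open blue tin in front of you over until it is fully shut, and push the clear sliding cover of the wooden tasting case fully home, in either order. Only push: do not lift, tip or shove the tin out of its place, and leave everything else on the counter where it stands.

Things in the scene. Friction and masses are not known exactly. Their poses are not given: they have to be found in the camera images.
- tin: Blue hinged tin with bonbons in it, loose on the counter, about 0.25 to 0.5 kg, 74 (x) x 103 (y) x 39 mm closed. Origin at the centre of its underside, z up; its hinge runs along y on its +x side, its opening side is -x.
- tin_hinge (a point): Middle of the tin's hinge line, fixed to the tin at (36, 0, 37) mm of its frame.
- lid_edge (a point): Middle of the free edge of the tin's lid, 73 mm from the hinge line, on the lid's flat sheet. The lid is a 2 mm sheet, 103 mm wide, with a 9 mm rim on its inner side.
- tin_lid (a joint): Angle of the tin's lid, rad: 0 shut, 1.57 straight up, 1.83 the stop (leaning back). It swings with a light friction (under 1 N at the edge, more when moved fast) and stays about where it is left. Starts open between 1.1 and 1.8.
- case: Tasting case, fixed to the counter: a dark wooden tray, 110 (x) x 160 (y) x 45 mm, brass rails along its long sides up to 54 mm, bonbons inside. Origin at the centre of its underside, z up. Its clear cover slides along its y.
- cover_lip (a point): Centre of the outer (+y of the case) face of the upright light-wood lip at the end of the clear sliding cover, 59 mm above the counter. The lip is 84 mm long (case x), 10 mm thick (case y), 20 mm high (from 49 to 69 mm above the counter). Fully shut it lies at y = +80 mm of the case; the open cover sticks out beyond the case's end.
- cover (a joint): How far the case's cover is open, m: 0 fully home (shut, at its end stop), 0.08 most open; growing along +y of the case, so it is pushed shut towards -y of the case. It slides with about 1.5 N of friction and stays where it is left.
- bar: Bystander, loose: orange-red wrapped chocolate bar lying flat, 95 x 36 x 9 mm. Origin at the centre of its underside.
- card: Bystander, loose: price card in an oak block, 68 x 18 x 50 mm. Origin at the centre of its underside.
- gift: Bystander, loose: light brown gift box with orange ribbon, 67 x 67 x 54 mm. Origin at the centre of its underside.
- roll: Bystander, loose: white roll of stickers lying flat, 68 mm across, 30 mm high. Origin at the centre of its underside.
- stamp: Bystander, loose: rubber stamp with dark red handle, 26 x 40 x 59 mm, standing upright. Origin at the centre of its underside.
Not all that is in view belongs to the job. Leave any green or orange look-alike of the tin alone.

How it is judged:
By the outcome, as a careful person would: the job done as asked, in the order asked, and still so for the second after the job is handed in, with the robot touching nothing.
It also fails if it takes over 48 s, if anything falls off the work surface, if the arm or the gripper's body presses on something with over 40 N, if the wrist force passes 120 N, or if a joint passes its speed limit or range.

## Robot

A 6-joint arm with a two-finger parallel gripper is mounted at the origin on a cart in front of the work surface, level with it; the furniture and walls round the work are solid. World frame = base frame: x ahead of the robot, y to its left, z up, the work surface at z = 0. Lengths are in m, angles in degrees, forces in N, time in s.
With the tool pointing down it reaches from about 0.4 to 0.825 m from the base axis. Payload 7 kg.
Tool frame: the origin (TCP) lies midway between the tips of the shut fingers; the grasp point (between the pads) lies 19 mm behind it; z points along the fingers, y is the line along which they close (so a half turn about z gives the same grasp; the last joint's range is limited). The gripper opens to 88 mm and grips with 3 to 60 N. Pads are 19 mm wide; open, the fingers measure 130 mm over their backs; the gripper's body (78 mm by 193 mm) begins 47 mm behind the grasp point.
Start: joints at [80.277, 20.546, 0.682, 0, -70.136, -16.507], TCP at [0.298, 0.605, 0.227] pointing down, gripper open.
Joint ranges: [-176.03, 176.03], [-82.01, 121.73], [-58.28, 71.71], [-173.87, 95.51], [-174.79, -0.11], [-173.66, 173.66]. Speed limits (degrees/s): [136.94, 136.94, 172.46, 180, 180, 180].

## Interface

Orientations are given as [roll, pitch, yaw] about the fixed x, y, z axes, in that order (R = Rz(yaw) Ry(pitch) Rx(roll)).
In Python, from plant import ctrl gives the robot as it stands.
- The arm moves only by the tool arm_command, never from a script. Its argument "steps" is a list of rows, each an object with "translation": the shift along the tool's x, y, z in mm, a list of three; "rotation": the turn, a rotation vector about the tool's x, y, z in units of 5 degrees (1.0 is 5 degrees), a list of three; "claw": the finger opening in mm, from 0 to 87.6. In form: [{"translation": [x, y, z], "rotation": [rx, ry, rz], "claw": claw}, ...]. A call has 1 to 5 rows; each row is the pose to reach, as a shift and turn from the pose commanded when the call began, along the tool's axes at that moment; what a row does not reach only later rows make up. A row lasts 1/10 s, in which the tool goes at most 50 mm and 8.59 degrees, less where a joint would pass 70% of its speed; a pose out of reach is approached as far as the arm can. A call with a gripper value outside its range is refused whole. The fingers move at their own pace and stop on an object; the grip force is fixed at half the most. Time passes only in rows, so rows that repeat a pose let the fingers close. It gives the time, the measured TCP pose, the force, the opening and the grip force at its end, in the units of the state.
- ctrl.get_obs(): the state, without advancing time (a new reading comes with each control period).
- ctrl.snapshot(name): name is "side" or "top" or "wrist"; returns (picture, depth): 480x640x3 uint8, red, green, blue; 480x640 float32, m along the optical axis (not along the pixel's ray), 0 where there is no reading.
- ctrl.calibration(name): a dict with "vertical_fov" (degrees; the focal length in pixels is half the picture's height over the tangent of half this angle, whatever the lens; pixels are square), "cx", "cy" (the principal point, pixels), "k1" (the pictures are not rectified: a ray, as slopes to the right and down, at radius r is drawn at 1 + k1 r^2 times it, then the intrinsics apply), "rvec" (rotation vector, rad) and "tvec" (3), from world to camera coordinates, as OpenCV has them; the wrist camera has in their place "hand_eye" (4x4, takes a point from camera to tool coordinates, whose origin is the TCP and whose axes are the flange's). Camera axes: x right, y down, z forward; pixel columns grow to the right and rows downward; lengths in m; the calibration is good to about 2 mm. A picture is of the moment at which its call begins: read the wrist's pose just before it. calibration takes no time and is no camera call.
- ctrl.close_job(): hands the job in; it is judged then, once.
The state is a dict: "clock": time; "joint_pos": joint angles; "qvel": joint speeds; "tau": joint torques, N m; "tool_pos": TCP position; "orientation": TCP orientation; "force": force on the tool from outside, world axes, zero at the start; "moment": the same for the moment, N m; "opening": finger opening in m; "gripper_force": force on a finger pad.
Only numpy, scipy, OpenCV 4.12 (cv2) and the standard library are available. Lean on these libraries where they do the work, as an engineer would, in place of code of your own. Each camera call takes 0.05 s, during which the arm holds its last target. There are 200 camera calls.

## Working session

There is one attempt and no reset: what is moved stays moved. The work goes in short steps, Python scripts to look and compute and a tool call to move; the robot and the scene stay as the last step left them, time stands still between calls to the robot, and variables do not carry over. Pictures are saved under pics/ and viewed, at most 10 in all, crops included, and the job is handed in when it is done.

Besides the shell and the picture viewer there is one more tool, called after "Emit:" as a command line: name --argument value ..., lists and objects as JSON in quotes. arm_command: Moves the arm, as the interface text tells. Its arguments: {"type":"object","properties":{"steps":{"type":"array"}},"required":["steps"]}

```bash
mkdir -p pics; cat > h.py <<'E'
import numpy as np, cv2
from scipy.spatial.transform import Rotation as R
from plant import ctrl
def cam(name,obs=None):
    c=ctrl.calibration(name); f=240/np.tan(np.radians(c['vertical_fov']/2))
    if 'rvec' in c:
        Rm=R.from_rotvec(np.ravel(c['rvec'])).as_matrix(); t=np.ravel(c['tvec']); Rw=Rm.T; tw=-Rm.T@t
    else:
        o=obs; H=np.array(c['hand_eye']); Rt=R.from_euler('xyz',o['orientation'],degrees=True).as_matrix()
        Rw=Rt@H[:3,:3]; tw=Rt@H[:3,3]+np.array(o['tool_pos'])
    return c,f,Rw,tw
def shot(name,tag):
    o=ctrl.get_obs(); p,d=ctrl.snapshot(name)
    cv2.imwrite(f'pics/{tag}.png',p[:,:,::-1]); 
    c,f,Rw,tw=cam(name,o)
    K=np.array([[f,0,c['cx']],[0,f,c['cy']],[0,0,1.]])
    v,u=np.mgrid[0:480,0:640]
    n=cv2.undistortPoints(np.stack([u,v],-1).reshape(-1,1,2).astype(np.float64),K,np.array([c['k1'],0,0,0,0.])).reshape(480,640,2)
    X=np.dstack([n,np.ones((480,640))])*d[...,None]
    W=X@Rw.T+tw; W[d==0]=np.nan
    np.savez(f'pics/{tag}.npz',p=p,W=W,n=n,Rw=Rw,tw=tw)
    return p,W
E
python3 - <<'E'
from h import *
print(ctrl.get_obs())
for n in('top','side'): 
    shot(n,n+'0'); print(n,cam(n)[3])
E
```

```text
{'clock': 0.0, 'joint_pos': array([ 8.02769576e+01,  2.05925767e+01,  6.32685799e-01, -2.20058800e-02,
       -7.01356222e+01, -1.65075431e+01]), 'qvel': array([ 0.14202901, -0.00729518,  0.08386759,  0.13167742,  0.0796428 ,
       -0.04735029]), 'tau': array([ 3.32790805e-04, -5.82724142e+01,  2.93051970e+01,  6.99717790e+00,
        6.76054580e-03, -1.58779017e-04]), 'tool_pos': array([0.29812739, 0.60503347, 0.22559561]), 'orientation': array([ 1.79902545e+02, -7.30814711e-03, -2.62380740e+01]), 'force': array([-0.10185317,  0.54386676,  0.36815312]), 'moment': array([-0.02649896,  0.04422595,  0.00287405]), 'gripper_force': 0.0, 'opening': 0.08785923311404933}
top [0.14646754 0.10678513 1.90277805]
side [ 0.52088    -1.14557744  0.59890304]
```

View pics/top0.png

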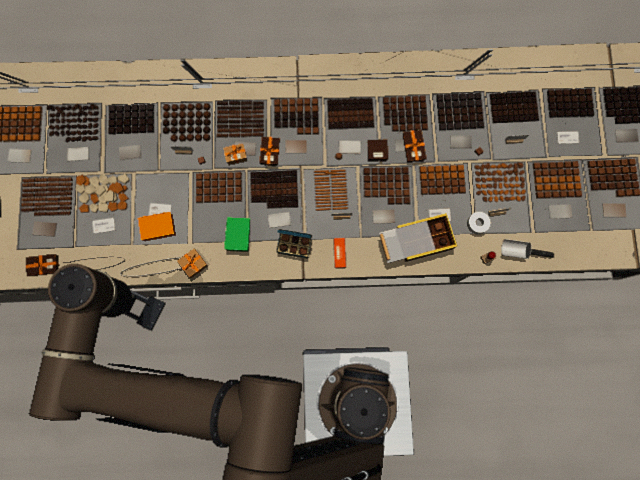

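View pics/side0.png

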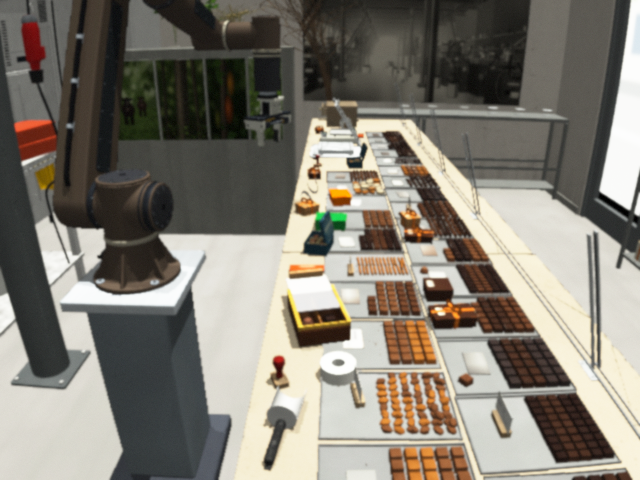

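The top view shows the blue tin at about (295,243) with its lid up on the far side. The case is at (418,240) with its cover sticking out to the left (+y), and the bar lies between them at (340,252). Next I'll get measurements.

```bash
python3 - <<'E'
from h import *
D=np.load('pics/top0.npz');p=D['p'];W=D['W']
np.set_printoptions(precision=3,suppress=True)
for nm,(u,v) in dict(tinL=(283,243),tinc=(295,248),lidtop=(297,233),caseC=(418,240),bar=(340,252),green=(237,234),roll=(480,222),stamp=(488,258),gift=(193,264),counter=(320,270)).items(): print(nm,W[v,u])
hsv=cv2.cvtColor(p,cv2.COLOR_RGB2HSV)
# yellow rails
m=((hsv[...,0]>20)&(hsv[...,0]<33)&(hsv[...,1]>170)&(hsv[...,2]>120)); m[:, :370]=0;m[:,470:]=0;m[:205]=0;m[270:]=0
q=W[m]; print(len(q),np.nanmedian(q,0)); r=cv2.minAreaRect((q[:,:2]*1000).astype(np.float32)); print('rail rect',r,cv2.boxPoints(r))
# everything above counter
reg=np.zeros((480,640),bool);reg[200:275,265:325]=1
q=W[reg]; q=q[q[:,2]>0.012]
for a,b in((.012,.03),(.03,.045),(.045,.08),(.08,.12)):
    s=q[(q[:,2]>a)&(q[:,2]<b)]
    if len(s): print(a,len(s),s.min(0),s.max(0))
pic=p[195:285,215:475]; cv2.imwrite('pics/topc.png',cv2.resize(pic,(780,270),interpolation=cv2.INTER_CUBIC)[:,:,::-1])
D=np.load('pics/side0.npz');s=D['p'][195:345,275:375]; cv2.imwrite('pics/sidec.png',cv2.resize(s,(400,600),interpolation=cv2.INTER_CUBIC)[:,:,::-1])
W=D['W']
print('side lip?')
for v in range(278,312,3): print(v,W[v,300],W[v,320])
for v in range(215,255,3): print(v,[W[v,u] for u in(313,320,327)])
E
```

```text
tinL [0.496 0.213 0.008]
tinc [0.475 0.175 0.029]
lidtop [0.507 0.165 0.105]
caseC [ 0.485 -0.208  0.046]
bar [0.462 0.034 0.001]
green [0.524 0.355 0.035]
roll [ 0.545 -0.416 -0.   ]
stamp [ 0.425 -0.425  0.021]
gift [0.434 0.492 0.033]
counter [0.407 0.099 0.002]
208 [ 0.466 -0.245  0.054]
rail rect ((495.81903076171875, -235.81689453125), (109.82726287841797, 157.2023162841797), 12.95726203918457) [[ 424.679 -171.53 ]
 [ 459.928 -324.73 ]
 [ 566.959 -300.104]
 [ 531.71  -146.904]]
0.012 546 [0.433 0.079 0.012] [0.636 0.27  0.03 ]
0.03 110 [0.447 0.127 0.03 ] [0.532 0.234 0.044]
0.045 21 [0.508 0.124 0.046] [0.531 0.224 0.078]
0.08 124 [0.492 0.126 0.08 ] [0.523 0.225 0.118]
side lip?
278 [ 0.453 -0.113  0.053] [ 0.501 -0.105  0.05 ]
281 [ 0.453 -0.122  0.05 ] [ 0.501 -0.122  0.05 ]
284 [ 0.454 -0.137  0.05 ] [ 0.502 -0.137  0.051]
287 [ 0.455 -0.149  0.048] [ 0.502 -0.151  0.05 ]
290 [ 0.456 -0.168  0.051] [ 0.502 -0.167  0.051]
293 [ 0.457 -0.184  0.052] [ 0.502 -0.178  0.049]
296 [ 0.458 -0.2    0.053] [ 0.503 -0.191  0.049]
299 [ 0.458 -0.211  0.052] [ 0.503 -0.205  0.049]
302 
[... 834 characters left out ...]
3 ]), array([0.516, 0.145, 0.065])]
236 [array([0.474, 0.207, 0.028]), array([0.494, 0.227, 0.02 ]), array([0.516, 0.141, 0.056])]
239 [array([0.474, 0.192, 0.025]), array([0.495, 0.192, 0.025]), array([0.516, 0.129, 0.052])]
242 [array([0.475, 0.168, 0.025]), array([0.496, 0.165, 0.027]), array([0.516, 0.13 , 0.043])]
245 [array([0.476, 0.129, 0.033]), array([0.496, 0.126, 0.035]), array([0.517, 0.138, 0.03 ])]
248 [array([0.476, 0.13 , 0.023]), array([0.497, 0.118, 0.029]), array([0.517, 0.13 , 0.024])]
251 [array([0.476, 0.124, 0.016]), array([0.496, 0.127, 0.015]), array([0.517, 0.131, 0.014])]
254 [array([0.476, 0.129, 0.005]), array([0.496, 0.124, 0.007]), array([0.517, 0.126, 0.006])]
```

View pics/topc.png

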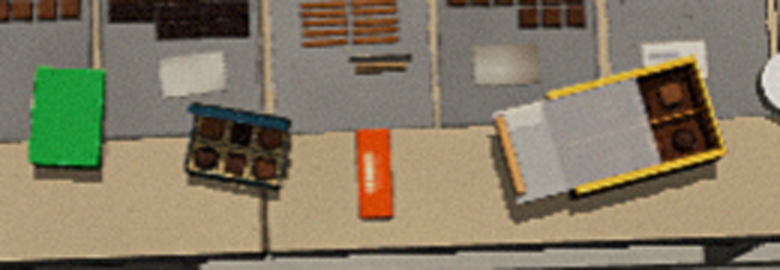

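View pics/sidec.png

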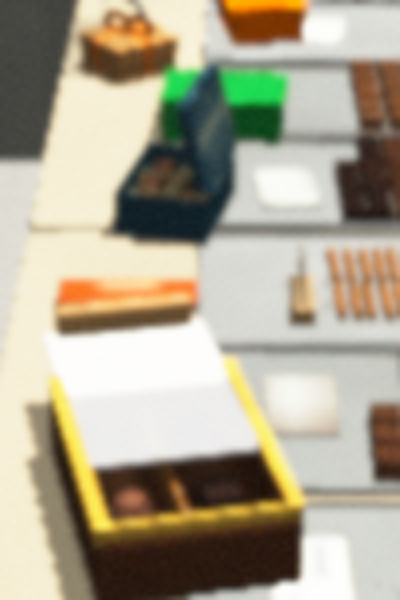

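The crops show the lid's top edge at (195,105)–(290,125), tilted about 10°, and the tin body below it. The lip's left edge runs from (500,117) to (516,193). The green tin is a separate decoy.

```bash
cat >> h.py <<'E'
def go(pos,yaw):
    "delta in tool frame (mm, 5deg units) to tool-down pose at pos,yaw"
    o=ctrl.get_obs(); R0=R.from_euler('xyz',o['orientation'],degrees=True); R1=R.from_euler('xyz',[180,0,yaw],degrees=True)
    return np.round(R0.inv().apply(np.array(pos)-o['tool_pos'])*1000,1), np.round((R0.inv()*R1).as_rotvec(degrees=True)/5,2)
def ray(tag,u,v,z):
    D=np.load(f'pics/{tag}.npz'); n=D['n'][int(round(v)),int(round(u))]
    d=D['Rw']@np.array([n[0],n[1],1]); t=D['tw']; return t+d*(z-t[2])/d[2]
E
python3 - <<'E'
from h import *
np.set_printoptions(precision=3,suppress=True)
C=lambda u,v:(215+u/3,195+v/3)
for nm,u,v,z in(('lip',499,117,.069),('lip',516,193,.069),('bodyL',187,177,.037),('bodyR',279,187,.037),('lidL',193,104,.11),('lidR',291,122,.11)): print(nm,ray('top0',*C(u,v),z))
print(np.array(ctrl.calibration('wrist')['hand_eye']),ctrl.calibration('wrist')['vertical_fov'])
for y in(-10,-20): print(go([.40,.17,.28],y))
E
```

```text
lip [ 0.503 -0.092  0.069]
lip [ 0.425 -0.106  0.069]
bodyL [0.456 0.231 0.037]
bodyR [0.444 0.135 0.037]
lidL [0.517 0.219 0.11 ]
lidR [0.496 0.12  0.11 ]
[[ 0.    -0.965 -0.263  0.072]
 [ 1.     0.     0.     0.   ]
 [-0.    -0.263  0.965 -0.16 ]
 [ 0.     0.     0.     1.   ]] 59.879382554581184
(array([283.7, 345.3, -53.7]), array([ 0.02,  0.  , -3.25]))
(array([283.7, 345.3, -53.7]), array([ 0.02, -0.  , -1.25]))
```

```bash
python3 - <<'E'
from h import *
print(go([.47,.09,.25],-10))
E
```

```text
(array([381.8, 386.1, -23.7]), array([ 0.02,  0.  , -3.25]))
```

Emit:
arm_command --steps '[{"translation": [35, 35, -5], "rotation": [0, 0, -0.4], "claw": 0}, {"translation": [70, 70, -10], "rotation": [0, 0, -0.8], "claw": 0}, {"translation": [105, 105, -15], "rotation": [0, 0, -1.2], "claw": 0}, {"translation": [140, 140, -20], "rotation": [0, 0, -1.6], "claw": 0}, {"translation": [175, 175, -24], "rotation": [0, 0, -2], "claw": 0}]'

```text
clock: 0.6
tool_pos: [0.3781, 0.3691, 0.2506]
orientation: [180.0, 0.0, -16.1]
force: [0.8, -0.0, 0.5]
opening: 0.0532
gripper_force: 0.0
```

Emit:
arm_command --steps '[{"translation": [34, 36, 0], "rotation": [0, 0, -0.3], "claw": 0}, {"translation": [67, 75, 0], "rotation": [0, 0, -0.6], "claw": 0}, {"translation": [100, 111, 0], "rotation": [0, 0, -0.9], "claw": 0}, {"translation": [134, 148, 0], "rotation": [0, 0, -1.2], "claw": 0}, {"translation": [155, 174, 0], "rotation": [0, 0, -1.25], "claw": 0}]'

```text
clock: 1.1
tool_pos: [0.4787, 0.1581, 0.2505]
orientation: [180.0, 0.0, -10.0]
force: [1.3, 0.6, 0.6]
opening: 0.0133
gripper_force: 0.0
```

```bash
python3 - <<'E'
from h import *
o=ctrl.get_obs();print(o['clock'],o['tool_pos'],o['orientation'],o['opening'])
shot('wrist','w1')
print(go([.47,.09,.25],-10))
E
```

```text
1.1 [0.47868991 0.1581055  0.25049376] [ 1.79988847e+02  6.79896553e-03 -9.98874202e+00] 0.013328441583797986
(array([ 2.3, 66.1,  0.5]), array([ 0.02,  0.  , -0.01]))
```

View pics/w1.png

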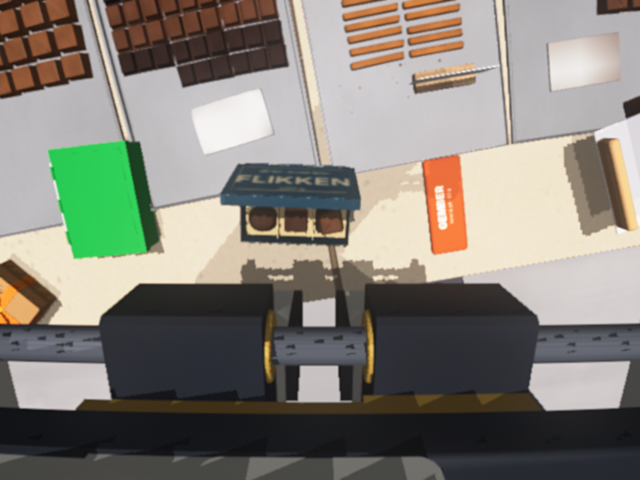

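The wrist view shows the lid's outer face, with the hinge side at (238,165)–(355,167) and the free edge at (222,200)–(360,205). The tin sits square to the tool and the lid leans partly over it. The lip is at (605–635,140–230) and the bar at (445,203).

```bash
python3 - <<'E'
from h import *
np.set_printoptions(precision=4,suppress=True)
D=np.load('pics/w1.npz');p=D['p'].astype(int);W=D['W'].copy()
m=np.zeros((480,640),bool); m[168:192,240:345]=1
q=W[m]; q=q[np.isfinite(q).all(1)&(q[:,2]>.03)]
c=np.median(q,0)
for _ in range(3):
    n=np.linalg.svd(q-q.mean(0),full_matrices=False)[2][2]; e=(q-q.mean(0))@n; q=q[abs(e)<.004]
n*=np.sign(n[2]); print('lid plane',q.mean(0),n,'angle(deg) of lid',np.degrees(np.arctan2(np.hypot(n[0],n[1]),n[2])),'yaw',np.degrees(np.arctan2(n[1],n[0])),e.std())
for v in range(158,216,4): print(v,W[v,250],W[v,295],W[v,335])
for u,v in((222,201),(360,206)): print('edge',W[v-4,u+(6 if u<300 else -6)])
print('body front', ray('w1',242,240,.0),ray('w1',348,244,.0), [W[v,295] for v in range(228,250,4)])
m=np.zeros((480,640),bool);m[135:235,590:640]=1;q=W[m];q=q[(q[:,2]>.06)&(q[:,2]<.076)]
r=cv2.minAreaRect((q[:,:2]*1000).astype(np.float32));print('lip',len(q),q[:,2].mean(),r,cv2.boxPoints(r))
E
```

```text
lid plane [0.5189 0.1718 0.0763] [ 0.9506 -0.2048  0.2331] angle(deg) of lid 76.52208061932112 yaw -12.158331525784494 0.0002567195990955435
158 [0.5391 0.214  0.0016] [0.5315 0.1711 0.0036] [0.5247 0.1333 0.001 ]
162 [0.5354 0.2145 0.0036] [0.5277 0.1719 0.0022] [0.521  0.1339 0.0007]
166 [0.5337 0.2075 0.0485] [0.5265 0.17   0.0418] [0.5204 0.1356 0.0409]
170 [0.5309 0.2065 0.0585] [0.524  0.1698 0.0538] [0.5178 0.1364 0.05  ]
174 [0.5283 0.2056 0.0676] [0.5215 0.1697 0.0636] [0.5154 0.1372 0.0598]
178 [0.5259 0.2044 0.0781] [0.5192 0.1696 0.0735] [0.5132 0.1379 0.0697]
182 [0.5234 0.2037 0.0854] [0.5169 0.1695 0.0825] [0.5112 0.1386 0.08  ]
186 [0.5212 0.2026 0.0952] [0.5147 0.1695 0.0902] [0.5092 0.1393 0.0883]
190 [0.5191 0.2017 0.1038] [0.5127 0.1694 0.0991] [0.5072 0.1399 0.0965]
194 [0.5168 0.2013 0.1094] [0.5108 0.1694 0.1065] [0.5053 0.1405 0.1036]
198 [0.5139 0.2021 0.1085] [0.5084 0.1696 0.1105] [0.5033 0.1411 0.1095]
202 [0.5109 0.2028 0.1078] [0.5053 0.1703 0.1085] [0.5004 0.1416 0.1098]
206 [0.5078 0.2037 0.1065] [0.5025 0.1708 0.1091] [0.4974 0.1421 0.1092]
210 [0.4914 0.2222 0.015 ] [0.4853 0.1788 0.0237] [0.4787 0.1418 0.0233]
214 [0.4889 0.2214 0.0234] [0.4822 0.1792 0.0273] [0.4756 0.1425 0.0269]
edge [0.5174 0.2178 0.1083]
edge [0.4979 0.1279 0.1092]
body front [0.4604 0.2398 0.    ] [0.4375 0.1343 0.    ] [array([0.4691, 0.1817, 0.0275]), array([0.4622, 0.1838, 0.0136]), array([0.4582, 0.1845, 0.0134]), array([0.4577, 0.1838, 0.0278]), array([0.4472, 0.1873, 0.0013]), array([0.4431, 0.1881, 0.0014])]
lip 1599 0.06797592709947924 ((466.59088134765625, -102.04389190673828), (83.57270812988281, 11.042149543762207), 13.218107223510742) [[ 424.6491 -106.2239]
 [ 427.174  -116.9735]
 [ 508.5326  -97.8639]
 [ 506.0077  -87.1143]]
```

```bash
python3 - <<'E'
from h import *
H=np.array([.527,.169,0]);ex=np.array([np.cos(np.radians(12)),-np.sin(np.radians(12)),0])
print(go(H+.04*ex+[0,0,.2],-12))
print(go(H+.035*ex+[0,0,.092],-12))
E
```

```text
(array([ 84.6, -20.4,  50.3]), array([0.02, 0.  , 0.39]))
(array([ 79.6, -20.7, 158.3]), array([0.02, 0.  , 0.39]))
```

Emit:
arm_command --steps '[{"translation": [42, -10, 15], "rotation": [0, 0, 0.4], "claw": 0}, {"translation": [80, -20, 35], "rotation": [0, 0, 0.4], "claw": 0}, {"translation": [82, -20, 80], "rotation": [0, 0, 0.4], "claw": 0}, {"translation": [80, -20, 125], "rotation": [0, 0, 0.4], "claw": 0}, {"translation": [80, -20, 158], "rotation": [0, 0, 0.4], "claw": 0}]'

```text
clock: 1.65
tool_pos: [0.559, 0.1656, 0.0892]
orientation: [179.9, 0.2, -12.0]
force: [-0.2, 0.4, -0.4]
opening: 0.0007
gripper_force: 0.0
```

```bash
python3 - <<'E'
from h import *
o=ctrl.get_obs();print(o['clock'],o['tool_pos'],o['orientation'],o['opening'],o['force'])
H=np.array([.527,.169,0.037]);ex=np.array([np.cos(np.radians(12)),-np.sin(np.radians(12)),0])
for t in np.radians([76,70,63,56,49,42,35,28,21,14,7,0,-2]):
    P=H+ex*(-.060*np.cos(t)+.0095+.002*np.sin(t))+np.array([0,0,.060*np.sin(t)+.002*np.cos(t)])
    print(np.degrees(t).round(),go(P,-12)[0])
p,_=shot('wrist','w2')
cv2.imwrite('pics/w2c.png',cv2.resize(p[120:420,150:500],None,fx=1.5,fy=1.5)[:,:,::-1])
E
```

```text
1.65 [0.55903343 0.16561263 0.08919976] [ 1.79878439e+02  1.61126776e-01 -1.20485398e+01] 0.00066643605059308 [-0.19579098  0.41801257 -0.37868317]
76.0 [-35.1   3.4  -6.4]
70.0 [-41.2   3.4  -4.7]
63.0 [-48.    3.4  -2. ]
56.0 [-54.4   3.4   1.5]
49.0 [-60.4   3.4   5.8]
42.0 [-65.8   3.4  10.8]
35.0 [-70.5   3.4  16.4]
28.0 [-74.5   3.4  22.5]
21.0 [-77.8   3.4  29.1]
14.0 [-80.2   3.3  36. ]
7.0 [-81.7   3.3  43.1]
0.0 [-82.4   3.3  50.4]
-2.0 [-82.4   3.3  52.5]
```

View pics/w2c.png

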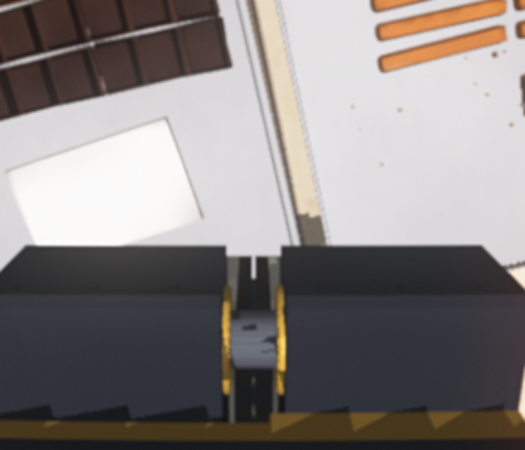

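The gripper body hides the tin and lid, but the fingers are clear behind the lid with no contact force. I'll push slowly along the arc.

Emit:
arm_command --steps '[{"translation": [-12, 3, -4], "rotation": [0, 0, 0], "claw": 0}, {"translation": [-24, 3, -6], "rotation": [0, 0, 0], "claw": 0}, {"translation": [-35, 3, -6], "rotation": [0, 0, 0], "claw": 0}, {"translation": [-41, 3, -5], "rotation": [0, 0, 0], "claw": 0}, {"translation": [-48, 3, -2], "rotation": [0, 0, 0], "claw": 0}]'

```text
clock: 2.2
tool_pos: [0.5132, 0.1747, 0.0965]
orientation: [-179.8, -0.2, -11.9]
force: [2.0, 0.1, 2.0]
opening: 0.0005
gripper_force: 0.6
```

Emit:
arm_command --steps '[{"translation": [-6, 0, 3], "rotation": [0, 0, 0], "claw": 0}, {"translation": [-12, 0, 8], "rotation": [0, 0, 0], "claw": 0}, {"translation": [-18, 0, 13], "rotation": [0, 0, 0], "claw": 0}, {"translation": [-23, 0, 18], "rotation": [0, 0, 0], "claw": 0}, {"translation": [-27, 0, 24], "rotation": [0, 0, 0], "claw": 0}]'

```text
clock: 2.7
tool_pos: [0.486, 0.1793, 0.07]
orientation: [180.0, 0.0, -12.0]
force: [0.2, 0.8, 1.6]
opening: 0.0004
gripper_force: 0.6
```

```bash
python3 - <<'E'
from h import *
o=ctrl.get_obs();print(o['clock'],o['tool_pos'],o['force'])
H=np.array([.527,.169,0.037]);ex=np.array([np.cos(np.radians(12)),-np.sin(np.radians(12)),0])
for t in np.radians([28,14,0]):
    P=H+ex*(-.060*np.cos(t)+.0095+.002*np.sin(t))+np.array([0,0,.060*np.sin(t)+.002*np.cos(t)])
    print(np.degrees(t).round(),go(P,-12)[0])
E
```

```text
2.7 [0.48597053 0.17927368 0.06995845] [0.19051433 0.75101569 1.58193096]
28.0 [-0.3  1.5  3. ]
14.0 [-6.   1.5 16.5]
0.0 [-8.2  1.5 31. ]
```

Emit:
arm_command --steps '[{"translation": [-3, 0, 6], "rotation": [0, 0, 0], "claw": 0}, {"translation": [-5, 0, 12], "rotation": [0, 0, 0], "claw": 0}, {"translation": [-6, 0, 18], "rotation": [0, 0, 0], "claw": 0}, {"translation": [-7, 0, 23], "rotation": [0, 0, 0], "claw": 0}, {"translation": [-8, 0, 27], "rotation": [0, 0, 0], "claw": 0}]'

```text
clock: 3.2
tool_pos: [0.4785, 0.1807, 0.0429]
orientation: [180.0, 0.0, -12.0]
force: [0.8, -0.4, 0.9]
opening: 0.0005
gripper_force: 0.3
```

Emit:
arm_command --steps '[{"translation": [0, 0, 2], "rotation": [0, 0, 0], "claw": 0}, {"translation": [0, 0, 3], "rotation": [0, 0, 0], "claw": 0}, {"translation": [0, 0, 3], "rotation": [0, 0, 0], "claw": 0}]'

```text
clock: 3.5
tool_pos: [0.4786, 0.1808, 0.0405]
orientation: [180.0, 0.0, -12.0]
force: [0.1, 0.9, 0.4]
opening: 0.0004
gripper_force: 0.0
```

Emit:
arm_command --steps '[{"translation": [0, 0, 1], "rotation": [0, 0, 0], "claw": 0}, {"translation": [0, 0, 1], "rotation": [0, 0, 0], "claw": 0}]'

```text
clock: 3.7
tool_pos: [0.4787, 0.1809, 0.0396]
orientation: [-180.0, -0.0, -12.0]
force: [-0.6, -0.4, 0.5]
opening: 0.0006
gripper_force: 0.0
```

Emit:
arm_command --steps '[{"translation": [0, 0, 1], "rotation": [0, 0, 0], "claw": 0}, {"translation": [0, 0, 1], "rotation": [0, 0, 0], "claw": 0}]'

```text
clock: 3.9
tool_pos: [0.4787, 0.181, 0.0389]
orientation: [-180.0, -0.0, -12.0]
force: [-1.4, -0.9, 3.1]
opening: 0.0005
gripper_force: 1.6
```

Emit:
arm_command --steps '[{"translation": [0, 0, 1], "rotation": [0, 0, 0], "claw": 0}, {"translation": [0, 0, 1], "rotation": [0, 0, 0], "claw": 0}]'

```text
clock: 4.1
tool_pos: [0.4788, 0.181, 0.0387]
orientation: [-180.0, -0.0, -11.9]
force: [-4.9, -0.4, 13.6]
opening: 0.0002
gripper_force: 6.6
```

Emit:
arm_command --steps '[{"translation": [0, 0, 1], "rotation": [0, 0, 0], "claw": 0}, {"translation": [0, 0, 1], "rotation": [0, 0, 0], "claw": 0}]'

```text
clock: 4.3
tool_pos: [0.4788, 0.181, 0.0384]
orientation: [-180.0, -0.1, -11.9]
force: [-7.3, -1.8, 21.9]
opening: 0.0007
gripper_force: 11.3
```

The lid is against its stop: force rose to 22 N with the tip at 38.4 mm. I'll back off and check.

Emit:
arm_command --steps '[{"translation": [0, 0, -10], "rotation": [0, 0, 0], "claw": 0}, {"translation": [0, 0, -40], "rotation": [0, 0, 0], "claw": 0}, {"translation": [0, 0, -80], "rotation": [0, 0, 0], "claw": 0}, {"translation": [-20, 30, -120], "rotation": [0, 0, 0], "claw": 0}, {"translation": [-40, 70, -150], "rotation": [0, 0, 0], "claw": 0}]'

```text
clock: 4.8
tool_pos: [0.4292, 0.1259, 0.1842]
orientation: [-179.9, -0.1, -11.9]
force: [-0.5, -0.0, -0.2]
opening: 0.0006
gripper_force: 0.0
```

```bash
python3 - <<'E'
from h import *
np.set_printoptions(precision=4,suppress=True)
o=ctrl.get_obs();print(o['clock'],o['tool_pos'],o['force'])
p,W=shot('wrist','w3')
print(go([.4525,-.042,.13],13),go([.4525,-.042,.058],13))
m=(W[...,2]>.030)&(W[...,2]<.046)&(abs(W[...,0]-.49)<.1)&(abs(W[...,1]-.176)<.09)
q=W[m]; print(len(q),np.median(q,0)); r=cv2.minAreaRect((q[:,:2]*1000).astype(np.float32));print(r)
q=q[q[:,2]>.034];A=np.c_[q[:,:2]-q[:,:2].mean(0),np.ones(len(q))];print(np.linalg.lstsq(A,q[:,2],rcond=None)[0])
E
```

```text
4.8 [0.4292 0.1259 0.1842] [-0.4993 -0.0308 -0.2102]
(array([ 59.6, 155.3,  57.6]), array([-0.04, -0.05, -5.  ])) (array([ 59.4, 155.6, 129.6]), array([-0.04, -0.05, -5.  ]))
14526 [0.4931 0.1761 0.0397]
((491.939208984375, 177.59884643554688), (103.84284973144531, 74.30367279052734), 77.64229583740234)
[-0.0008  0.0001  0.0397]
```

View pics/w3.png

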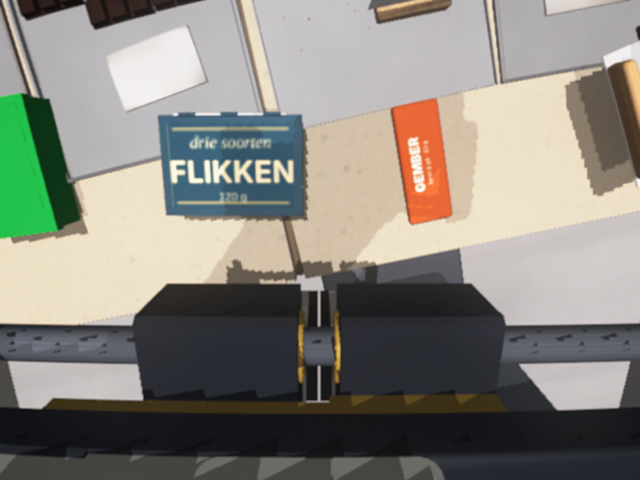

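The tin lid is flat and shut at (230,165), and the tin hasn't moved. Next is the cover.

Emit:
arm_command --steps '[{"translation": [15, 40, 10], "rotation": [0, 0, -1.2], "claw": 0}, {"translation": [30, 80, 20], "rotation": [0, 0, -2.5], "claw": 0}, {"translation": [45, 120, 35], "rotation": [0, 0, -3.8], "claw": 0}, {"translation": [60, 155, 58], "rotation": [0, 0, -5], "claw": 0}, {"translation": [60, 155, 80], "rotation": [0, 0, -5], "claw": 0}]'

```text
clock: 5.35
tool_pos: [0.4555, -0.0418, 0.1016]
orientation: [180.0, -0.0, 13.1]
force: [-0.3, 0.2, -0.7]
opening: 0.0008
gripper_force: 0.0
```

```bash
python3 - <<'E'
from h import *
o=ctrl.get_obs();print(o['clock'],o['tool_pos'],o['orientation'])
print(go([.4525,-.042,.058],13))
E
```

```text
5.35 [ 0.45550983 -0.04179188  0.10164396] [ 1.79995738e+02 -3.40274215e-02  1.30734273e+01]
(array([-3. , -0.5, 43.6]), array([ 0.  , -0.01,  0.01]))
```

Emit:
arm_command --steps '[{"translation": [-2, 0, 22], "rotation": [0, 0, 0], "claw": 0}, {"translation": [-2, 0, 44], "rotation": [0, 0, 0], "claw": 0}, {"translation": [-2, 10, 44], "rotation": [0, 0, 0], "claw": 0}, {"translation": [-2, 20, 44], "rotation": [0, 0, 0], "claw": 0}, {"translation": [-2, 28, 44], "rotation": [0, 0, 0], "claw": 0}]'

```text
clock: 5.85
tool_pos: [0.4608, -0.067, 0.0593]
orientation: [180.0, -0.1, 13.0]
force: [0.9, 0.6, 0.2]
opening: 0.0003
gripper_force: 0.0
```

Emit:
arm_command --steps '[{"translation": [0, 6, 0], "rotation": [0, 0, 0], "claw": 0}, {"translation": [0, 14, 0], "rotation": [0, 0, 0], "claw": 0}, {"translation": [0, 22, 0], "rotation": [0, 0, 0], "claw": 0}, {"translation": [0, 30, 0], "rotation": [0, 0, 0], "claw": 0}, {"translation": [0, 38, 0], "rotation": [0, 0, 0], "claw": 0}]'

```text
clock: 6.35
tool_pos: [0.4688, -0.1038, 0.0585]
orientation: [-180.0, -0.0, 13.0]
force: [0.1, 1.9, -0.2]
opening: 0.0002
gripper_force: 0.9
```

Emit:
arm_command --steps '[{"translation": [0, 6, 0], "rotation": [0, 0, 0], "claw": 0}, {"translation": [0, 12, 0], "rotation": [0, 0, 0], "claw": 0}, {"translation": [0, 18, 0], "rotation": [0, 0, 0], "claw": 0}, {"translation": [0, 22, 0], "rotation": [0, 0, 0], "claw": 0}, {"translation": [0, 24, 0], "rotation": [0, 0, 0], "claw": 0}]'

```text
clock: 6.85
tool_pos: [0.4738, -0.127, 0.0582]
orientation: [-180.0, 0.0, 13.0]
force: [0.9, 1.7, 1.2]
opening: 0.0003
gripper_force: 0.8
```

Emit:
arm_command --steps '[{"translation": [0, 2, 0], "rotation": [0, 0, 0], "claw": 0}, {"translation": [0, 4, 0], "rotation": [0, 0, 0], "claw": 0}, {"translation": [0, 6, 0], "rotation": [0, 0, 0], "claw": 0}, {"translation": [0, 7, 0], "rotation": [0, 0, 0], "claw": 0}]'

```text
clock: 7.25
tool_pos: [0.4753, -0.1336, 0.0582]
orientation: [-180.0, 0.0, 13.0]
force: [1.7, 1.7, -0.7]
opening: 0.0004
gripper_force: 0.8
```

Emit:
arm_command --steps '[{"translation": [0, 1, 0], "rotation": [0, 0, 0], "claw": 0}, {"translation": [0, 2, 0], "rotation": [0, 0, 0], "claw": 0}, {"translation": [0, 2, 0], "rotation": [0, 0, 0], "claw": 0}]'

```text
clock: 7.55
tool_pos: [0.4756, -0.1356, 0.0582]
orientation: [180.0, 0.0, 13.0]
force: [-0.1, 1.5, 0.1]
opening: 0.0003
gripper_force: 0.2
```

Emit:
arm_command --steps '[{"translation": [0, 1, 0], "rotation": [0, 0, 0], "claw": 0}, {"translation": [0, 2, 0], "rotation": [0, 0, 0], "claw": 0}, {"translation": [0, 2, 0], "rotation": [0, 0, 0], "claw": 0}]'

```text
clock: 7.85
tool_pos: [0.476, -0.1375, 0.0582]
orientation: [-180.0, 0.0, 13.0]
force: [-1.1, 0.7, -0.2]
opening: 0.0004
gripper_force: 0.3
```

Emit:
arm_command --steps '[{"translation": [0, 1, 0], "rotation": [0, 0, 0], "claw": 0}, {"translation": [0, 2, 0], "rotation": [0, 0, 0], "claw": 0}, {"translation": [0, 2, 0], "rotation": [0, 0, 0], "claw": 0}]'

```text
clock: 8.15
tool_pos: [0.4765, -0.1395, 0.0582]
orientation: [180.0, 0.0, 13.0]
force: [-1.1, 0.1, 0.2]
opening: 0.0008
gripper_force: 0.3
```

Emit:
arm_command --steps '[{"translation": [0, 1, 0], "rotation": [0, 0, 0], "claw": 0}, {"translation": [0, 2, 0], "rotation": [0, 0, 0], "claw": 0}, {"translation": [0, 2, 0], "rotation": [0, 0, 0], "claw": 0}]'

```text
clock: 8.45
tool_pos: [0.4769, -0.1412, 0.0582]
orientation: [-180.0, 0.0, 13.0]
force: [-1.2, 3.2, 1.2]
opening: 0.0005
gripper_force: 1.3
```

Emit:
arm_command --steps '[{"translation": [0, 1, 0], "rotation": [0, 0, 0], "claw": 0}, {"translation": [0, 2, 0], "rotation": [0, 0, 0], "claw": 0}, {"translation": [0, 2, 0], "rotation": [0, 0, 0], "claw": 0}]'

```text
clock: 8.75
tool_pos: [0.477, -0.1415, 0.0582]
orientation: [-179.9, 0.0, 13.0]
force: [-4.5, 16.4, 6.7]
opening: 0.0005
gripper_force: 8.6
```

Emit:
arm_command --steps '[{"translation": [0, 1, 0], "rotation": [0, 0, 0], "claw": 0}, {"translation": [0, 1, 0], "rotation": [0, 0, 0], "claw": 0}]'

```text
clock: 8.95
tool_pos: [0.477, -0.1416, 0.0582]
orientation: [-179.8, -0.0, 13.0]
force: [-6.9, 23.2, 9.3]
opening: 0.0004
gripper_force: 12.2
```

The cover is at its end stop: the tip has stopped moving and force is rising. I'll retreat along +y, then up, and verify.

Emit:
arm_command --steps '[{"translation": [0, -8, 0], "rotation": [0, 0, 0], "claw": 0}, {"translation": [0, -25, 0], "rotation": [0, 0, 0], "claw": 0}, {"translation": [0, -35, -30], "rotation": [0, 0, 0], "claw": 0}, {"translation": [-10, -45, -80], "rotation": [0, 0, 0], "claw": 0}, {"translation": [-20, -50, -130], "rotation": [0, 0, 0], "claw": 0}]'

```text
clock: 9.45
tool_pos: [0.4468, -0.1, 0.1861]
orientation: [180.0, 0.1, 13.1]
force: [2.0, 0.5, 0.8]
opening: 0.0007
gripper_force: 0.0
```

Emit:
arm_command --steps '[{"translation": [-20, 0, -20], "rotation": [0, 0, 0], "claw": 0}, {"translation": [-30, 0, -40], "rotation": [0, 0, 0], "claw": 0}, {"translation": [-30, 0, -40], "rotation": [0, 0, 0], "claw": 0}]'

```text
clock: 9.75
tool_pos: [0.4191, -0.1073, 0.2283]
orientation: [179.9, -0.3, 13.0]
force: [0.8, -0.3, 0.2]
opening: 0.0005
gripper_force: 0.0
```

```bash
python3 - <<'E'
from h import *
np.set_printoptions(precision=4,suppress=True)
o=ctrl.get_obs();print(o['clock'],o['tool_pos'],o['force'])
p,W=shot('wrist','w4')
q=W[(W[...,2]>.061)&(W[...,2]<.076)&(abs(W[...,0]-.48)<.08)&(W[...,1]<-.1)&(W[...,1]>-.25)]
r=cv2.minAreaRect((q[:,:2]*1000).astype(np.float32));b=cv2.boxPoints(r);print(len(q),r);print(b)
q=W[(W[...,2]>.030)&(W[...,2]<.05)&(abs(W[...,0]-.49)<.1)&(abs(W[...,1]-.176)<.09)]
print(len(q),np.median(q,0),q[:,2].max(),cv2.minAreaRect((q[:,:2]*1000).astype(np.float32)))
E
```

```text
9.75 [ 0.4191 -0.1073  0.2283] [ 0.798  -0.2995  0.1887]
1582 ((479.9713134765625, -163.16790771484375), (83.16197204589844, 10.910144805908203), 13.48972225189209)
[[ 438.265  -167.563 ]
 [ 440.81   -178.1721]
 [ 521.6777 -158.7729]
 [ 519.1326 -148.1637]]
5907 [0.4901 0.1479 0.0396] 0.04251138757384426 ((487.23760986328125, 155.16802978515625), (61.208065032958984, 74.83241271972656), 77.99519348144531)
```

View pics/w4.png

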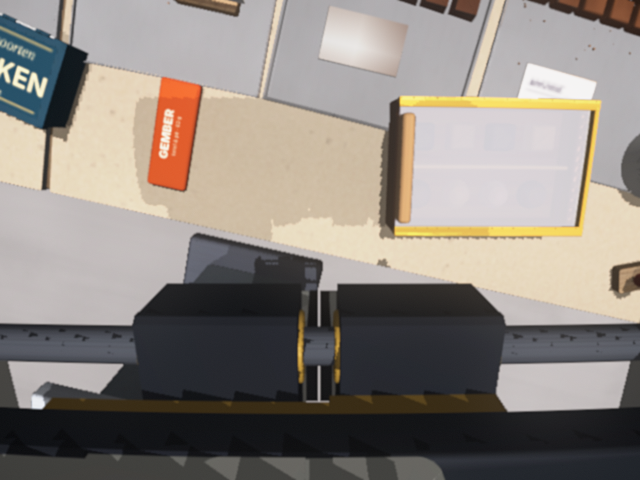

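The cover spans the whole case with its lip at (405,165), which puts the lip at 79.7 mm against the 80 mm expected when shut. The tin is shut and the bar is where it was.

```bash
python3 -c "
from plant import ctrl
print(ctrl.close_job())"
```

```text
the job is handed in; nothing more can be done
None
```

The tin's lid is fully shut and the case's cover is fully home; by the camera checks the tin and the bar stayed in place, and the job was handed in at about 10 s of the 48 s allowed (the result was not reported back).

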